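Rock the spindle and put the gear head into the blue gear

ROBOT

A 6-joint arm with a two-finger parallel gripper is mounted at the origin on a cart in front of the work surface, level with it; the furniture and walls round the work are solid. World frame = base frame: x ahead of the robot, y to its left, z up, the work surface at z = 0. Lengths are in mm, angles in rad, forces in N, time in s.
With the tool pointing down it reaches from about 400 to 925 mm from the base axis. Payload 12.5 kg.
Tool frame: the origin (TCP) lies at the very end of the fingers, on their centre line; the grasp point (between the pads) lies 19 mm behind it (env.grasp_offset is the distance from the TCP to the grasp point, in mm); z points along the fingers, y is the direction in which the jaws open and shut (so a half turn about z gives the same grasp; the last joint's range is limited). The gripper opens to 95 mm and grips with 3 to 60 N. Pads are 20 mm wide; open, the fingers measure 119 mm over their backs; the gripper's body (75 mm by 180 mm) begins 59 mm behind the grasp point.
Start: joints at [-0.878, 0.491, 1.559, -0, 1.092, -0.106], TCP at [447.85, -435.978, 214.661] pointing down, gripper open.
Joint ranges: [-3.1, 3.1], [-0.84, 2.19], [0.05, 2.79], [-1.13, 4.28], [0.06, 2.93], [-2.69, 2.69]. Speed limits (rad/s): [2.22, 2.22, 2.79, 3.14, 3.14, 3.14].

INTERFACE

Orientations are given as [roll, pitch, yaw] about the fixed x, y, z axes, in that order (R = Rz(yaw) Ry(pitch) Rx(roll)).
In Python, from cell import env gives the robot as it stands. The module is installed in compiled form; this text tells all that it offers.
- The arm moves only by the shell command python3 -m pendant 'ROWS'. ROWS is JSON, one flat list of numbers, 5 for each row, row after row: the shift along the tool's x, y, z as a fraction of full scale, then the turn about the tool's z as a fraction of full scale, then the gripper's target within -1 to 1 (shut at 1, half-way at 0, fully open at -1). In form: [x, y, z, turn, grip, x, y, z, turn, grip, ...]. A call has 1 to 10 rows; each row shifts and turns the commanded pose from where the row before left it, along the tool's axes as they then stand; what a row does not reach is not made up. Full scale, the value 1, is 0.4 m for a shift and 180 degrees for a turn. A row lasts 1/8 s, in which the tool goes at most 62.5 mm and 10.7 degrees, less where a joint would pass 70% of its speed; a pose out of reach is approached as far as the arm can. A call with a number of a shift or a turn outside -1 to 1 is refused whole. A call with a gripper value outside its range is refused whole. The fingers move at their own pace and stop on an object; the grip force is fixed at half the most. Time passes only in rows, so rows that do not move let the fingers close. It gives the time, the measured TCP pose, the force and the opening at its end, in the units of the state.
- env.state(): the state, without advancing time (a new reading comes with each control period).
- env.read_camera(name): name is "scene" or "top" or "wrist"; returns the picture (400x640x3 uint8, red, green, blue); there is no depth.
- env.camera_model(name): a dict with "fx", "fy", "cx", "cy" (pixels), "view" (4x4, takes a point from world to camera coordinates); the wrist camera has in their place "tool_from_camera" (4x4, takes a point from camera to tool coordinates, whose origin is the TCP and whose axes are the flange's). Camera axes: x right, y down, z forward; pixel columns grow to the right and rows downward; lengths in mm; the calibration is good to about 2 mm. The wrist camera is an equidistant fisheye: a pixel r from the principal point sees the ray r / f radians off the axis. A picture is of the moment at which its call begins: read the wrist's pose just before it. camera_model takes no time and is no camera call.
- env.job_done(): hands the job in, once; it reports no verdict.
Trained networks look in the newest picture that a camera, given by its name, has taken for a name from the list of things; names that differ only in an ending like _2 or _b are one class to them, and where a whole thing is asked for, a point or a joint stands for the part that bears it (a point fixed in the world has none). Each returns a list of dicts, best first, with "confidence" (0 to 1); they miss things now and then, are a little off and sometimes report something else, mostly with a low value. They report only what shows in the picture. A call takes as long as a camera call.
- env.masks_of(thing, camera): "region" (400x640 bool, what is visible of it).
- env.landmark_of(thing, camera): "xyz" ([x, y, z] in mm, in world coordinates, good to about 4 mm: a listed point, or the origin of a listed thing).
The state is a dict: "t": time; "joints": joint angles; "qvel": joint speeds; "tau": joint torques, N m; "eef_pos": TCP position; "tcp_rot": TCP orientation; "ft_force": force on the tool from outside, world axes, zero at the start; "moment": the same for the moment, N m; "opening": opening from 0.0 (shut) to 1.0 (fully open).
Only numpy, scipy, OpenCV 4.12 (cv2) and the standard library are available. Lean on these libraries where they do the work, as an engineer would, in place of code of your own. Each camera call takes 0.05 s, during which the arm holds its last target.

TASK

Put the gear head into the blue gear: the teeth clash as it stands, so turn the spindle by its black bar handle until a gap in the steel wheel faces the blue knob's brass pinion, then ease the blue knob fully home towards the wheel so that the teeth mesh. Leave the red knob's pinion out of mesh and let go.

Things in the scene. Friction and masses are not known exactly. Their poses are not given: they have to be found in the camera images.
- bar_handle (a point): centre of the black bar handle (110 x 16 x 24 mm, top 86 mm above the table) across the top of the upright spindle, on its axis; x runs along the bar, z up. Pinch it across its 16 mm here and turn it about the vertical: the steel wheel below (8 square teeth, 124 mm over the teeth, top 28 mm below this point) turns with it and stays where it is left (friction about 0.06 N m).
- spindle (a joint): turn of the bar and wheel in rad, anticlockwise from above. Gaps face both pinions at 0, 0.785 and so on every 45 degrees, when the bar lies across, along or at 45 degrees to the slides (a dark dot on the wheel by each gap); within 8 degrees the tapered pinion tooth pulls the wheel into line. Starts 14 to 22.5 degrees off, with a tooth in the way.
- blue_knob (a point): centre of the blue upright round knob (26 mm across, 38 high, top 87 mm above the table) on a slide with a brass pinion (top 22 mm below this point) between it and the wheel. Its y points along the slide away from the spindle, z up. It moves along -y, up to 24 mm to the stop, against 1.5 N of friction (a few N more as teeth pull in), and stays. A like red knob stands opposite.
- blue_slide (a joint): travel of the blue knob in m: 0 fully out (starts at 0 to 0.003), about 0.008 when tooth meets tooth, 0.024 fully home with the teeth in mesh
- red_slide (a joint): travel of the red knob, on the other side of the spindle, in m: 0 fully out (start), 0.024 in mesh; to be left out

How it is judged (in metres and radians):
At the end, for the whole second after the job is handed in: The blue knob is home to within 5 mm (its slide past 19 of 24 mm, which only meshed teeth allow) and at rest, and the red knob is still within 5 mm of fully out (value of joint blue_slide above 0.019 m and value of joint red_slide below 0.005 m and velocity of joint blue_slide below 0.01 m/s); the robot touches nothing.
It fails at once if the red pinion is pushed in (more than 7 mm) (value of joint red_slide above 0.007 m).
It also fails if it takes over 42 s, if anything falls off the work surface, if the arm or the gripper's body presses on something with over 40 N, if the wrist force passes 120 N, or if a joint passes its speed limit or range.

## Working session

There is one attempt and no reset: what is moved stays moved. The work goes in short steps, Python scripts to look and compute and a shell command to move; the robot and the scene stay as the last step left them, time stands still between calls to the robot, and variables do not carry over. Pictures are saved under pics/ and viewed, and the job is handed in when it is done.

```bash
mkdir -p pics
cat > h.py <<'E'
import numpy as np,cv2
from cell import env
def save(n,f):
    im=env.read_camera(n); cv2.imwrite('pics/'+f,cv2.cvtColor(im,cv2.COLOR_RGB2BGR)); return im
E
python3 - <<'E'
from h import *
s=env.state();print({k:np.round(v,3) for k,v in s.items()})
for c in('scene','top'):
    save(c,c+'0.png')
    for t in('bar_handle','blue_knob'):
        print(c,t,[(np.round(d['xyz'],1),round(d['confidence'],2)) for d in env.landmark_of(t,c)])
E
```

```text
{'t': np.float64(0.0), 'joints': array([-0.878,  0.492,  1.559, -0.   ,  1.092, -0.106]), 'qvel': array([-0.001,  0.   , -0.   , -0.002, -0.   , -0.   ]), 'tau': array([-0.0000e+00, -6.1265e+01, -2.5819e+01,  6.9000e-02,  4.8000e-02,
       -0.0000e+00]), 'eef_pos': array([ 447.669, -435.78 ,  214.076]), 'tcp_rot': array([-3.14 , -0.   ,  0.799]), 'ft_force': array([ 0.303, -0.049,  0.416]), 'moment': array([ 0.049, -0.006,  0.008]), 'opening': np.float64(0.998)}
scene bar_handle []
scene blue_knob [(array([582.8,  83.4,  68.8]), 0.84)]
top bar_handle [(array([584.5, -58.5,  76.3]), 0.97), (array([583.5,  84.9,  66.9]), 0.66)]
top blue_knob [(array([580.3,  85.7,  68.8]), 0.69)]
```

View pics/top0.png

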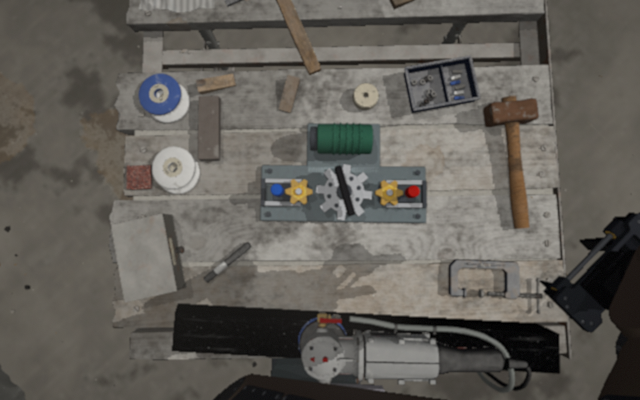

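View pics/scene0.png

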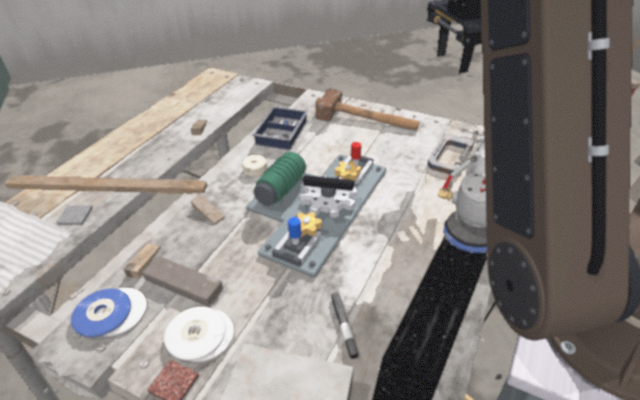

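Run:
```python
from h import *
im=save('top','top1.png')
c=im[140:240,250:440]; cv2.imwrite('pics/top1z.png',cv2.cvtColor(cv2.resize(c,None,fx=4,fy=4,interpolation=cv2.INTER_CUBIC),cv2.COLOR_RGB2BGR))
m={n:env.camera_model(n) for n in('top','scene')}
def plane(cam,uv,z):
    k=m[cam];V=np.array(k['view']);R=V[:3,:3];o=-R.T@V[:3,3]
    d=R.T@np.array([(uv[0]-k['cx'])/k['fx'],(uv[1]-k['cy'])/k['fy'],1]);return o+d*(z-o[2])/d[2]
def P(cam):
    k=m[cam];return np.array([[k['fx'],0,k['cx']],[0,k['fy'],k['cy']],[0,0,1]])@np.array(k['view'])[:3]
for t in('bar_handle','blue_knob','red_slide','spindle'):
    r=env.masks_of(t,'top')
    for q in r[:2]:
        a=q['region'].astype(np.uint8);ys,xs=np.nonzero(a);mr=cv2.minAreaRect(np.c_[xs,ys].astype(np.float32));print(t,round(q['confidence'],2),len(xs),np.round([xs.mean(),ys.mean()],1),mr,np.round(plane('top',(xs.mean(),ys.mean()),86),1))
# dark bar pixels in top
sub=im[160:222,325:362].astype(int); g=sub.max(2)<45
n,l,st,ce=cv2.connectedComponentsWithStats(g.astype(np.uint8)); i=1+np.argmax(st[1:,4]);ys,xs=np.nonzero(l==i)
W=np.array([plane('top',(x+325,y+160),86)[:2] for x,y in zip(xs,ys)])
mr=cv2.minAreaRect(W.astype(np.float32));print('bar world',len(xs),W.mean(0),mr)
e=np.linalg.eigh(np.cov(W.T))[1][:,1];print('ang deg',np.degrees(np.arctan(e[1]/e[0])))
# knobs by colour, triangulate top centres
sc=env.read_camera('scene')
def col(im,ch,box):
    x0,y0,x1,y1=box;s=im[y0:y1,x0:x1].astype(int);o=[c for c in range(3) if c!=ch]
    g=s[...,ch]>1.6*np.maximum(s[...,o[0]],s[...,o[1]]) ;g&=s[...,ch]>80;ys,xs=np.nonzero(g);return xs.mean()+x0,ys.mean()+y0,len(xs),(xs.min()+x0,xs.max()+x0,ys.min()+y0,ys.max()+y0)
for ch,nm,bt,bs in((2,'blue',(265,175,290,205),(280,205,310,250)),(0,'red',(402,178,428,205),(340,135,370,165))):
    a=col(im,ch,bt);b=col(sc,ch,bs);X=cv2.triangulatePoints(P('top'),P('scene'),np.array(a[:2]),np.array(b[:2]));print(nm,a,b,(X[:3]/X[3]).ravel(),plane('top',a[:2],80))
```

```text
bar_handle 0.63 1939 [343.8 191.6] ((343.70751953125, 191.77801513671875), (53.271751403808594, 53.14291763305664), 75.0685806274414) [578.8 -58.5  86. ]
blue_knob 0.85 738 [292.  190.9] ((291.5, 191.0), (22.0, 41.0), 90.0) [578.   50.7  86. ]
red_slide 0.83 801 [396.2 192.6] ((396.8655700683594, 193.11380004882812), (43.931060791015625, 24.000146865844727), 4.763641834259033) [ 579.  -168.1   86. ]
spindle 0.75 1881 [343.6 191. ] ((343.88238525390625, 191.02943420410156), (53.35783767700195, 52.14515686035156), 75.96376037597656) [580.1 -57.9  86. ]
bar world 313 [581.0346729 -58.9167406] ((581.4720458984375, -58.66903305053711), (105.36709594726562, 16.208087921142578), 16.884252548217773)
ang deg 17.02604261262992
blue (np.float64(276.85483870967744), np.float64(189.53225806451613), 124, (np.int64(271), np.int64(283), np.int64(184), np.int64(195))) (np.float64(294.2549019607843), np.float64(227.2549019607843), 204, (np.int64(289), np.int64(300), np.int64(217), np.int64(237))) [581.31246015  84.72605977  67.65087174] [580.79732714  83.6308168   80.        ]
red (np.float64(413.4201680672269), np.float64(190.7058823529412), 119, (np.int64(408), np.int64(419), np.int64(185), np.int64(197))) (np.float64(355.5763888888889), np.float64(150.16666666666666), 144, (np.int64(351), np.int64(360), np.int64(142), np.int64(158))) [ 585.41629237 -209.27540367   64.54926779] [ 584.49833076 -205.49854299   80.        ]
```

View pics/top1z.png

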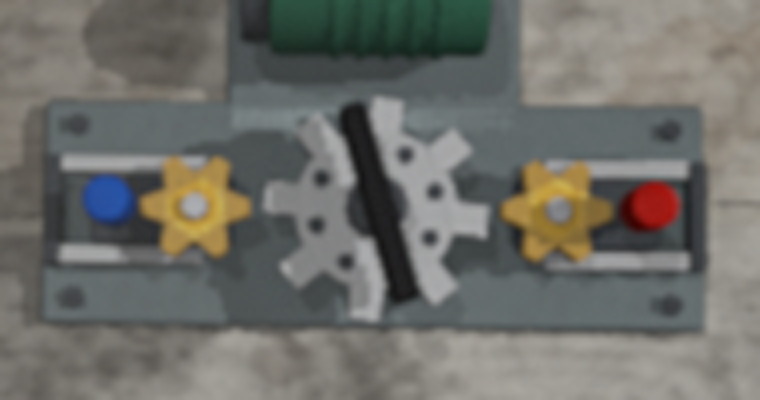

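```bash
python3 -m pendant '[0,0,0,0.04,-1, 0,0,0,0.04,-1, 0,0,0,0.04,-1, 0,0,0,0.04,-1]'; python3 -m pendant '[0.06,-0.08,0,0,-1, 0.06,-0.08,0,0,-1, 0.06,-0.08,0,0,-1, 0.06,-0.08,0,0,-1, 0.06,-0.08,0,0,-1, 0.06,-0.08,0,0,-1, 0.06,-0.08,0,0,-1, 0.06,-0.08,0,0,-1, 0.06,-0.08,0,0,-1, 0.055,-0.08,0,0,-1]'
```

```text
t: 1.1
eef_pos: [447.9, -436.0, 214.7]
tcp_rot: [3.141, -0.0, 0.292]
ft_force: [-0.2, -0.5, -0.2]
opening: 0.997
t: 2.35
eef_pos: [582.5, -59.2, 214.7]
tcp_rot: [3.141, -0.0, 0.296]
ft_force: [0.1, -0.1, -0.1]
opening: 1.001
```

Run:
```python
from h import *
k=env.camera_model('wrist');print(k)
print(env.state()['eef_pos'],env.state()['tcp_rot'])
im=save('wrist','w1.png')
for t in('bar_handle','blue_knob'):
    print(t,[(np.round(d['xyz'],1),round(d['confidence'],2)) for d in env.landmark_of(t,'wrist')])
```

```text
{'fx': 309.70691628693146, 'fy': 309.70691628693146, 'cx': 320.6042757560128, 'cy': 204.0446729018513, 'tool_from_camera': array([[-1.35409952e-04, -9.54207846e-01, -2.99144395e-01,
         8.56944704e+01],
       [ 9.99999882e-01, -2.68936897e-04,  4.05194825e-04,
        -1.11790713e-01],
       [-4.67091046e-04, -2.99144305e-01,  9.54207769e-01,
        -1.70230509e+02],
       [ 0.00000000e+00,  0.00000000e+00,  0.00000000e+00,
         1.00000000e+00]])}
[582.50060588 -59.15529122 214.72539537] [ 3.14138219e+00 -2.42912629e-04  2.96216901e-01]
bar_handle [(array([582.4, -60.9,  77.4]), 0.65)]
blue_knob [(array([581.6,  85.3,  69.3]), 0.71)]
```

View pics/w1.png

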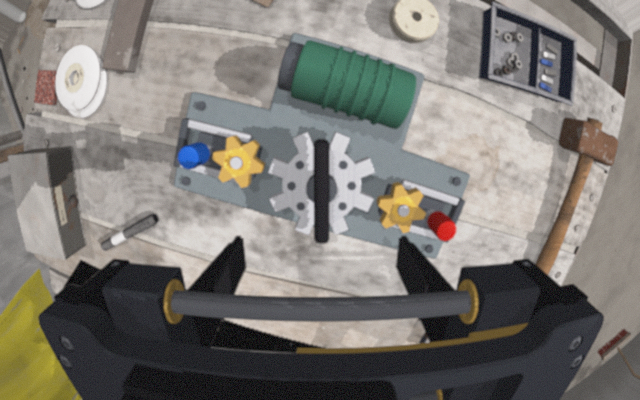

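The wrist picture shows the bar at column 321, from row 140 to row 241. That puts it centred between the fingers and aligned with tool x. Next I'll check its ends and height.

```bash
cat >> h.py <<'E'
from scipy.spatial.transform import Rotation as Ro
def wray(uv,pos,rot):
    k=env.camera_model('wrist');T=np.array(k['tool_from_camera'])
    v=np.array([(uv[0]-k['cx']),(uv[1]-k['cy'])])/k['fx'];r=np.hypot(*v)
    d=np.array([np.sin(r)*v[0]/r,np.sin(r)*v[1]/r,np.cos(r)]) if r>1e-9 else np.array([0,0,1.])
    R=Ro.from_euler('xyz',rot).as_matrix()
    return R@T[:3,3]+pos, R@T[:3,:3]@d
def wplane(uv,z,pos,rot):
    o,d=wray(uv,pos,rot);return o+d*(z-o[2])/d[2]
def tray(cam,uv):
    k=env.camera_model(cam);V=np.array(k['view']);R=V[:3,:3]
    return -R.T@V[:3,3],R.T@np.array([(uv[0]-k['cx'])/k['fx'],(uv[1]-k['cy'])/k['fy'],1])
def meet(a,b):
    (o,d),(p,e)=a,b;s=np.linalg.lstsq(np.c_[d,-e],p-o,rcond=None)[0];x,y=o+d*s[0],p+e*s[1];return (x+y)/2,np.linalg.norm(x-y)
E
python3 - <<'E'
from h import *
pos=np.array([582.5,-59.15,214.72]);rot=[3.14138,-.00024,.2962]
for uv in((321.5,140),(321.5,241)): print(wplane(uv,86,pos,rot))
im=cv2.imread('pics/w1.png')[...,::-1].astype(int)
for y in(150,165,220,235):
    xs=np.nonzero(im[y,305:340].max(1)<55)[0]+305;print(y,xs.min(),xs.max())
# knobs: top face centre
print('blue',meet(wray((191,156.5),pos,rot),tray('top',(276.8,189.5))))
print('red',meet(wray((445,228),pos,rot),tray('top',(413.4,190.7))))
# bar ends top view vs wrist
print(wplane((236.5,162),46,pos,rot),wplane((404,211),46,pos,rot))
print(meet(wray((321.5,140),pos,rot),tray('top',(250+353/4,140+104/4))),meet(wray((321.5,241),pos,rot),tray('top',(250+405/4,140+301/4))))
E
```

```text
[636.93401519 -43.49511684  86.        ]
[536.02322831 -74.36303447  86.        ]
150 315 327
165 315 327
220 316 326
235 315 327
blue (array([581.7703577 ,  84.88343766,  75.09064958]), np.float64(1.3724513189953542))
red (array([ 585.25239588, -206.9094604 ,   74.27903106]), np.float64(0.4127618237116381))
[582.86380173  40.55838495  46.        ] [ 583.43127285 -162.21330182   46.        ]
(array([635.52767751, -45.12299396,  70.97619572]), np.float64(2.301691635437922)) (array([530.04665939, -76.00207311,  72.13390333]), np.float64(0.4658415875472899))
```

```bash
python3 -m pendant '[0,0,0.065,0,-1, 0,0,0.065,0,-1, 0,0,0.065,0,-1, 0,0,0.065,0,-1, 0,0,0.065,0,-1, 0,0,0.065,0,-1, 0,0,0,0,-1]'; python3 -m pendant '[0,0,0,0,1, 0,0,0,0,1, 0,0,0,0,1, 0,0,0,0,1, 0,0,0,0,1, 0,0,0,0,1]'
```

```text
t: 3.38
eef_pos: [581.1, -61.3, 57.3]
tcp_rot: [-3.14, 0.003, 0.295]
ft_force: [0.6, -0.7, 0.2]
opening: 1.0
t: 4.12
eef_pos: [582.1, -60.4, 58.7]
tcp_rot: [3.141, -0.0, 0.296]
ft_force: [0.2, -0.1, 0.0]
opening: 0.43
```

```bash
python3 -m pendant '[0,0,0,0,1, 0,0,0,0,1, 0,0,0,0,1, 0,0,0,0,1, 0,0,0,0,1, 0,0,0,0,1]'
```

```text
t: 4.88
eef_pos: [581.9, -60.1, 58.6]
tcp_rot: [-3.141, 0.0, 0.296]
ft_force: [-0.2, 5.6, 0.6]
opening: 0.348
```

```bash
python3 -m pendant '[0,0,0,0,1, 0,0,0,0,1]'
python3 - <<'E'
from h import *
save('wrist','w2.png');print(env.state()['opening'],env.state()['moment'])
E
```

```text
t: 5.12
eef_pos: [581.9, -60.1, 58.6]
tcp_rot: [-3.141, 0.0, 0.296]
ft_force: [-0.7, 5.2, 1.1]
opening: 0.345
0.34680287985556363 [1.07142335 0.15817191 0.03106897]
```

View pics/w2.png

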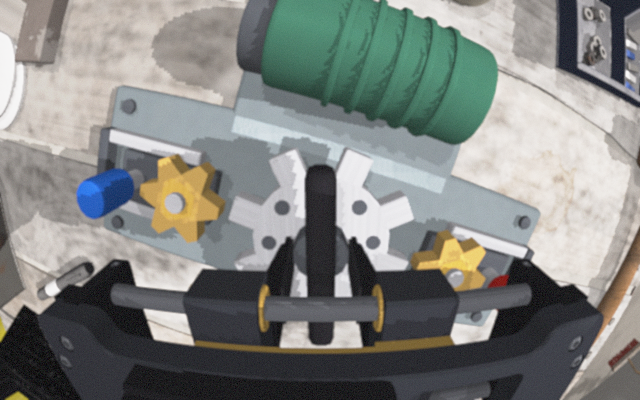

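```bash
python3 -m pendant '[0,0,0,0.023,1, 0,0,0,0.023,1, 0,0,0,0.023,1, 0,0,0,0.023,1, 0,0,0,0,1, 0,0,0,0,1]'
python3 - <<'E'
from h import *
save('wrist','w3.png');print(env.state()['opening'],env.state()['moment'])
E
```

```text
t: 5.92
eef_pos: [581.9, -59.6, 58.6]
tcp_rot: [-3.141, 0.001, 0.007]
ft_force: [-0.4, 8.7, 2.3]
opening: 0.345
0.3463007446238697 [ 1.65965351  0.18129411 -0.10978993]
```

View pics/w3.png

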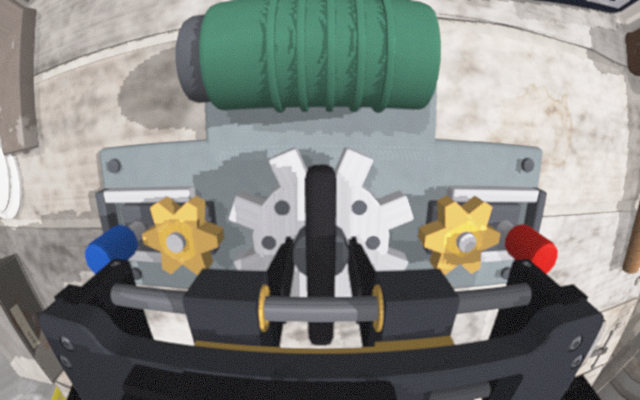

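The bar turned with the gripper, and the gaps now face both pinions. The bar is at column 320, the blue pinion at (177,242) and the red pinion at (466,242). Now I'll release it and rise.

```bash
python3 -m pendant '[0,0,0,0,-1, 0,0,0,0,-1, 0,0,0,0,-1, 0,0,0,0,-1, 0,0,0,0,-1, 0,0,0,0,-1]';python3 -m pendant '[0,0,-0.06,0,-1, 0,0,-0.06,0,-1, 0,0,-0.06,0,-1, 0,0,-0.06,0,-1, 0,0,-0.03,0,-1, 0,0,0,0,-1]'
python3 - <<'E'
from h import *
s=env.state();save('wrist','w4.png');print(s['eef_pos'],s['tcp_rot'])
for t in('bar_handle','blue_knob'):
    print(t,[(np.round(d['xyz'],1),round(d['confidence'],2)) for d in env.landmark_of(t,'wrist')])
E
```

```text
t: 6.72
eef_pos: [582.1, -60.5, 58.6]
tcp_rot: [3.141, -0.0, 0.007]
ft_force: [0.5, -0.0, 0.3]
opening: 0.922
t: 7.48
eef_pos: [582.3, -60.5, 167.0]
tcp_rot: [3.141, -0.001, 0.007]
ft_force: [0.7, -0.9, -0.2]
opening: 1.002
[582.26431122 -60.49893539 167.00030316] [ 3.14125130e+00 -1.07572334e-03  7.16901258e-03]
bar_handle [(array([585.5, -62. ,  73.3]), 0.78)]
blue_knob [(array([580.3,  87.6,  68.8]), 0.79)]
```

View pics/w4.png

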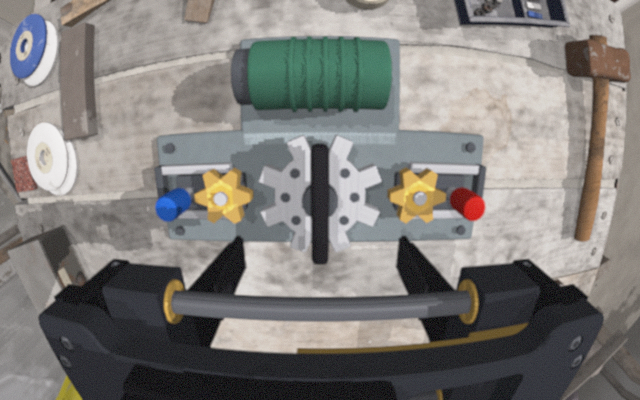

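```bash
python3 -m pendant '[0,-0.052,0,0,-0.3, 0,-0.052,0,0,-0.3, 0,-0.052,0,0,-0.3, 0,-0.052,0,0,-0.3, 0,-0.052,0,0,-0.3, 0,-0.052,0,0,-0.3, 0,-0.052,0,0,-0.3, 0,0,0,0,-0.3]'
python3 - <<'E'
from h import *
s=env.state();save('wrist','w5.png');print(s['eef_pos'],s['tcp_rot'])
for t in('bar_handle','blue_knob'):
    print(t,[(np.round(d['xyz'],1),round(d['confidence'],2)) for d in env.landmark_of(t,'wrist')])
E
```

```text
t: 8.62
eef_pos: [581.0, 86.7, 166.6]
tcp_rot: [-3.142, -0.0, 0.009]
ft_force: [-0.5, -0.2, 0.3]
opening: 0.649
[580.97630747  86.74191003 166.60131302] [-3.14159238e+00 -4.24843762e-05  8.87548441e-03]
bar_handle [(array([579.5, -59.9,  74.4]), 0.86)]
blue_knob [(array([579.1,  86.4,  69.5]), 0.81), (array([585. , -55.8,  74.4]), 0.49)]
```

View pics/w5.png

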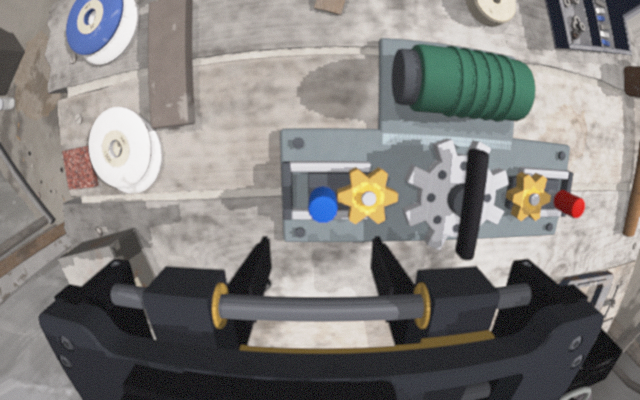

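The knob top is at (322,196), so it sits about 2 mm towards the wheel from the finger centre line. I'll correct for that, then descend and pinch.

```bash
python3 -m pendant '[0,0.005,0.05,0,-0.3, 0,0,0.05,0,-0.3, 0,0,0.05,0,-0.3, 0,0,0.05,0,-0.3, 0,0,0.04,0,-0.3, 0,0,0.03,0,-0.3, 0,0,0,0,-0.3]'; python3 -m pendant '[0,0,0,0,1, 0,0,0,0,1, 0,0,0,0,1, 0,0,0,0,1, 0,0,0,0,1, 0,0,0,0,1]'
python3 - <<'E'
from h import *
save('wrist','w6.png')
E
```

```text
t: 9.65
eef_pos: [580.9, 82.9, 58.0]
tcp_rot: [3.141, 0.001, 0.007]
ft_force: [0.7, 0.6, 0.4]
opening: 0.649
t: 10.4
eef_pos: [581.2, 83.2, 58.9]
tcp_rot: [-3.142, -0.0, 0.007]
ft_force: [0.4, 0.5, 3.6]
opening: 0.27
```

View pics/w6.png

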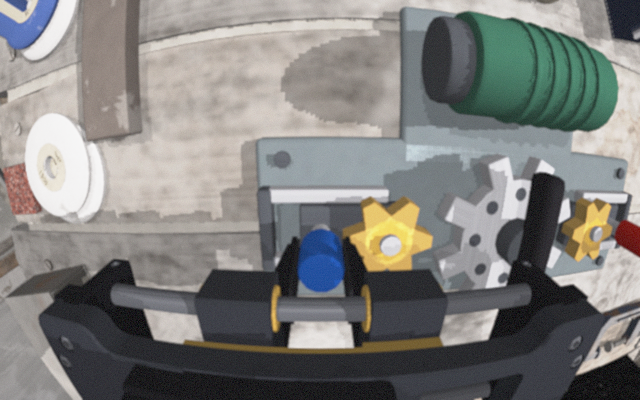

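```bash
python3 -m pendant '[0,0.005,0,0,1, 0,0.005,0,0,1, 0,0.005,0,0,1, 0,0.005,0,0,1, 0,0.005,0,0,1, 0,0,0,0,1]';  python3 -m pendant '[0,0.005,0,0,1, 0,0.005,0,0,1, 0,0.005,0,0,1, 0,0.005,0,0,1, 0,0.005,0,0,1, 0,0,0,0,1]'
```

```text
t: 11.2
eef_pos: [581.3, 72.8, 58.8]
tcp_rot: [3.141, -0.0, 0.007]
ft_force: [-0.6, 0.1, 5.2]
opening: 0.268
t: 11.95
eef_pos: [581.4, 62.8, 58.9]
tcp_rot: [3.141, -0.001, 0.007]
ft_force: [-0.3, 0.1, 5.7]
opening: 0.268
```

```bash
python3 -m pendant '[0,0.004,0,0,1, 0,0.004,0,0,1, 0,0.002,0,0,1, 0,0,0,0,1]'
```

```text
t: 12.45
eef_pos: [581.4, 61.1, 58.9]
tcp_rot: [-3.139, -0.001, 0.007]
ft_force: [0.2, 18.4, 4.8]
opening: 0.267
```

```bash
python3 -m pendant '[0,0,0,0,-0.3, 0,0,0,0,-0.3, 0,0,0,0,-0.3, 0,0,0,0,-0.3, 0,0,0,0,-0.3]';python3 -m pendant '[0,0,-0.05,0,-0.3, 0,0,-0.06,0,-0.3, 0,0,-0.06,0,-0.3, 0,0,-0.06,0,-0.3, 0,0,-0.06,0,-0.3, 0,0,0,0,-0.3]'
python3 - <<'E'
from h import *
s=env.state();save('wrist','w7.png');print(s['eef_pos'],s['tcp_rot'],s['ft_force'])
for t in('bar_handle','blue_knob'):
    print(t,[(np.round(d['xyz'],1),round(d['confidence'],2)) for d in env.landmark_of(t,'wrist')])
E
```

```text
t: 13.08
eef_pos: [581.2, 59.0, 58.6]
tcp_rot: [3.141, 0.0, 0.007]
ft_force: [-0.4, 1.7, -0.5]
opening: 0.643
t: 13.82
eef_pos: [581.9, 59.1, 176.0]
tcp_rot: [3.141, -0.003, 0.007]
ft_force: [0.5, 1.4, -1.2]
opening: 0.652
[581.86324699  59.09082998 176.03368332] [ 3.14142891e+00 -3.08466151e-03  7.08187561e-03] [ 0.53166659  1.41090858 -1.15443623]
bar_handle [(array([583.7, -58.9,  76.2]), 0.73)]
blue_knob [(array([578.9,  62.6,  67.1]), 0.61)]
```

View pics/w7.png

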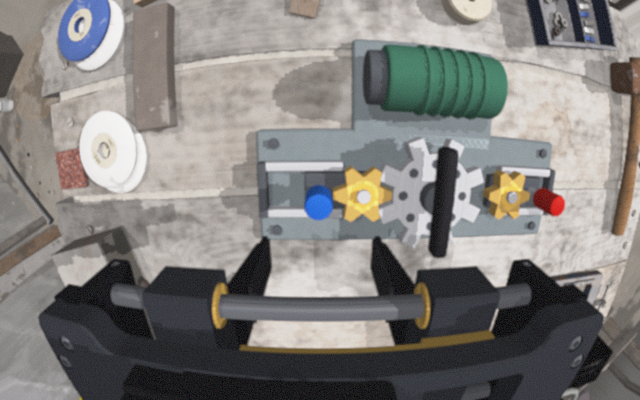

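The blue pinion at (362,197) is in mesh with the wheel, and the blue knob is at (319,202). The red knob at (548,201) is still out, with a clear gap to the wheel.

Run:
```python
from h import *
r=meet
im=env.read_camera('top').astype(int)
s=im[178:205,402:428];g=(s[...,0]>1.6*s[...,1:].max(2))&(s[...,0]>80);ys,xs=np.nonzero(g);print('red px',xs.mean()+402 if len(xs) else None)
s=im[175:205,265:310];g=(s[...,2]>1.6*s[...,:2].max(2))&(s[...,2]>80);ys,xs=np.nonzero(g);print('blue px',xs.mean()+265 if len(xs) else None)
env.job_done()
```

```text
red px 413.06201550387595
blue px None
the job is handed in; nothing more can be done
```

I meshed the blue gear and handed the job in at about 14 s; no verdict was reported.

- **Turning the spindle:** I gripped the bar and turned it about 16.5° clockwise. The wrist picture then showed gaps facing both pinions.
- **Blue knob:** I pinched the knob and eased it towards the wheel until it hit the stop. The tool had moved 22 mm, and the force rose to 18 N. I then let go and rose clear.

**Last checks:**
- **Blue:** The wrist picture shows the blue pinion in mesh. The network places the knob at y = 62.6 mm, against about 85 mm at the start. That is about 22 mm of travel, on top of a starting travel of 0 to 3 mm.
- **Red:** The red knob stayed out, at column 413.1 in the top picture, against 413.4 at the start.
- **Gripper:** The gripper was clear at about 176 mm.

**Checks that failed or disagreed:**
- The final top-camera check of the blue knob found nothing, probably because the arm was in the way. The blue result therefore rests on the wrist view and the stop force.
- The gripper stopped at 0.35 open on the bar. That is about 33 mm rather than 16 mm, so it may have held the hub as well, but the bar turned with the tool.

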